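# Point out the open flask and its stopper

## Robot

A 7-joint arm with a two-finger parallel gripper is mounted at the origin on the work surface. World frame = base frame: x ahead of the robot, y to its left, z up, the work surface at z = 0. Lengths are in m, angles in rad, forces in N, time in s.
With the tool pointing down it reaches from about 0.425 to 0.875 m from the base axis. Payload 8.4 kg.
Tool frame: the origin (TCP) lies on the centre line of the jaws, within the pads' length; the fingertips stand 17 mm ahead of it and the grasp point (between the pads) lies 2 mm behind it; y points along the fingers, x is the direction in which the jaws open and shut, and the axes are right-handed (so a half turn about y gives the same grasp; the last joint's range is limited). The gripper opens to 87 mm and grips with 3 to 60 N. Pads are 19 mm wide; open, the fingers measure 117 mm over their backs; the gripper's body (75 mm by 190 mm) begins 51 mm behind the grasp point.
Start: joints at [1.007, 0.333, 0.04, 1.465, -0.013, 1.343, -0.059], TCP at [0.291, -0.581, 0.24] pointing down, gripper open.
Joint ranges: [-2.58, 2.58], [-0.38, 2.09], [-1.3, 1.39], [0.25, 2.4], [-1.5, 4.64], [0.08, 2.09], [-2.65, 2.65]. Speed limits (rad/s): [2.22, 2.22, 2.79, 2.79, 3.14, 3.14, 3.14].

## Interface

Orientations are given as a rotation vector (axis times angle).
In Python, from workcell import telemetry, eyes, manip gives the robot as it stands.
- The arm moves only by the tool carry_out, never from a script. Its argument "series" is a list of rows, each a list of 6 numbers: the shift along the tool's x, y, z in mm, then the turn, a rotation vector about the tool's x, y, z in degrees. In form: [[dx, dy, dz, wx, wy, wz], ...]. A call has exactly 8 rows; each row is the pose to reach, as a shift and turn from the pose measured when the call began, along the tool's axes at that moment; what a row does not reach only later rows make up. A row lasts 1/8 s, in which the tool goes at most 62.5 mm and 10.7 degrees, less where a joint would pass 70% of its speed; a pose out of reach is approached as far as the arm can. A call with a gripper value outside its range is refused whole. "claw" is the opening in per cent of the stroke, from 0 (shut) to 100 (fully open), set as the call begins (left out, the last holds). The fingers move at their own pace and stop on an object; "grip_force" is the grip in N (left out, the last holds). Time passes only in rows, so rows that repeat a pose let the fingers close, or fill a call up. It gives the time, the measured TCP pose, the force and the opening at its end, in the units of the state.
- telemetry.sense(): the state, without advancing time (a new reading comes with each control period).
- eyes.get_image(name): name is "side" or "top"; returns a dict with "frame" (420x560x3 uint8, red, green, blue), "z_map" (420x560 float32, m along the optical axis (not along the pixel's ray), 0 where there is no reading), "mtx" (3x3 intrinsics, pixels), "R" (3x3) and "t" (3): a world point X has camera coordinates R X + t. Camera axes: x right, y down, z forward; pixel columns grow to the right and rows downward; lengths in m; the calibration is good to about 2 mm. A picture is of the moment at which its call begins.
- manip.finish_job(): hands the job in, once; it reports no verdict.
The state is a dict: "time": time; "joints": joint angles; "joint_velocities": joint speeds; "joint_torque": joint torques, N m; "tcp_pos": TCP position; "orientation": TCP orientation; "wrist_force": force on the tool from outside, world axes, zero at the start; "wrist_torque": the same for the moment, N m; "opening": opening from 0.0 (shut) to 1.0 (fully open).
Only numpy, scipy, OpenCV 4.12 (cv2) and the standard library are available. Lean on these libraries where they do the work, as an engineer would, in place of code of your own. Each camera call takes 0.05 s, during which the arm holds its last target. There are 200 camera calls.

## Task

One of the three flasks in the fume cupboard has been left without its stopper. Press the call button all the way down and let it go, so that the technician looks over; then point out the open flask by holding your fingertips two or three centimetres above the middle of its mouth for two seconds; then point in the same way at the middle of the top of the spare stopper on the tray that fits that mouth, and finish there, still pointing. Do not touch or shift any flask, any stopper or the tray.

Things in the scene. Friction and masses are not known exactly. Their poses are not given: they have to be found in the camera images.
- call (a joint): the call button's travel in m: 0 released, 0.006 fully down; springs back, about 5 N holds it fully down
- call_top (a point): middle of the top face of the call button: a white round cap 36 mm across in a small grey housing fixed to the bench; it is pressed straight down
- flask_open: the flask without a stopper: conical laboratory flask of clear glass, 140 mm tall, 84 mm across the foot, neck 35 mm across, rim 41 mm; loose, stands upright; origin: centre of the underside, z up
- open_mouth (a point): middle of the open flask's mouth (28 mm bore at the neck), level with its rim, 140 mm above the bench
- flask_a: one of the two closed flasks (a brick-red stopper stands 22 mm out of its mouth, top at 162 mm): conical laboratory flask of clear glass, 140 mm tall, 84 mm across the foot, neck 35 mm across, rim 41 mm; loose, stands upright; origin: centre of the underside, z up
- flask_b: the other closed flask, just like flask_a (top at 162 mm): conical laboratory flask of clear glass, 140 mm tall, 84 mm across the foot, neck 35 mm across, rim 41 mm; loose, stands upright; origin: centre of the underside, z up
- tray: shallow white tray, 100 x 270 mm, 14 mm high, walls and floor 4 mm thick, fixed to the bench; origin: centre of the underside, long side along its y. The three spare stoppers stand on it in a row along y, about 85 mm apart, in any order
- stopper_medium: loose brick-red rubber stopper standing on its wide end on the tray, narrow end up; 34 mm across the wide end, 26 mm across the narrow end, 30 mm tall; origin: centre of the underside, z up. The one that fits the open flask, same as the stoppers in the closed flasks
- stopper_medium_top (a point): middle of the medium stopper's top face, 30 mm above its underside
- stopper_small: loose brick-red rubber stopper standing on its wide end on the tray, narrow end up; 18 mm across the wide end, 14 mm across the narrow end, 22 mm tall; origin: centre of the underside, z up. Too small: it would fall through
- stopper_large: loose brick-red rubber stopper standing on its wide end on the tray, narrow end up; 56 mm across the wide end, 46 mm across the narrow end, 36 mm tall; origin: centre of the underside, z up. Too large to enter
Things that resemble listed ones, but are neither listed nor needed, are in the scene too. Of the things that look like the part that bears call, the larger one is meant. Leave any blue look-alike of the stopper_medium alone.

How it is judged:
On the way, in this order (a step that is already met when the one before it is completed fails the run):
1. the call button is pressed down (value of joint call above 0.0045 m), for 0.05 s.
2. with the button released, the fingertips dwell just above the open flask's mouth (horizontal distance between the grasp point and open_mouth below 0.025 m and z of the grasp point in the frame of open_mouth between 0.02 and 0.08 m and value of joint call below 0.002 m), for 1.5 s.
3. the fingertips come to dwell just above the medium stopper (horizontal distance between the grasp point and stopper_medium_top below 0.025 m and z of the grasp point in the frame of stopper_medium_top between 0.02 and 0.08 m and value of joint call below 0.002 m), for 0.3 s.
At the end, for the whole second after the job is handed in: The robot still points at the medium stopper: the grasp point (about 19 mm behind the fingertips) is within 25 mm sideways of the middle of the stopper's top and 20 to 80 mm above it; the call button is released (under 2 mm down); no flask or stopper has moved 8 mm or more (all of step 3 and distance of each of flask_open, flask_a, flask_b, stopper_small, stopper_medium, stopper_large from where it was at the start of the episode below 0.008 m); the robot touches nothing.
It fails at once if the robot touches a flask, a stopper or the tray (over 0.3 N) (contact force between any of the fingers, the arm and flask_open above 0.3 N or contact force between any of the fingers, the arm and flask_a above 0.3 N or contact force between any of the fingers, the arm and flask_b above 0.3 N or contact force between any of the fingers, the arm and stopper_small above 0.3 N or contact force between any of the fingers, the arm and stopper_medium above 0.3 N or contact force between any of the fingers, the arm and stopper_large above 0.3 N or contact force between any of the fingers, the arm and tray above 0.3 N).
It fails at once if a flask or stopper is lifted, carried or shifted by more than 8 mm (distance of any of flask_open, flask_a, flask_b, stopper_small, stopper_medium, stopper_large from where it was at the start of the episode above 0.008 m).
It also fails if it takes over 53 s, if anything falls off the work surface, if the arm or the gripper's body presses on something with over 40 N, if the wrist force passes 120 N, or if a joint passes its speed limit or range.

## Working session

There is one attempt and no reset: what is moved stays moved. The work goes in short steps, Python scripts to look and compute and a tool call to move; the robot and the scene stay as the last step left them, time stands still between calls to the robot, and variables do not carry over. Pictures are saved under pics/ and viewed, about 8 in all and at most 12, crops included, and the job is handed in when it is done.

Besides the shell and the picture viewer there is one more tool, called after "Request:" as name([rows], argument=value, ...), one row to a line, values as JSON. carry_out: Moves the arm, as the interface text tells. Its arguments: {"type":"object","properties":{"series":{"type":"array"},"claw":{"type":"number"},"grip_force":{"type":"number"}},"required":["series"]}

```bash
mkdir -p pics; cat > h.py <<'E'
import numpy as np, cv2
from workcell import telemetry, eyes, manip
def snap(n,tag):
    d=eyes.get_image(n); cv2.imwrite(f'pics/{tag}.png',d['frame'][:,:,::-1]); np.savez(f'{tag}.npz',**d); return d
def world(d,u,v,z=None):
    K,R,t=d['mtx'],d['R'],d['t']; r=np.linalg.inv(K)@[u,v,1.]
    c=-R.T@t; w=R.T@r
    if z is None: return c+w*d['z_map'][int(v),int(u)]
    return c+w*(z-c[2])/w[2]
def proj(d,X):
    p=d['mtx']@(d['R']@np.array(X)+d['t']); return p[:2]/p[2]
E
python3 - <<'E'
from h import *
for n in('top','side'):
    d=snap(n,n+'0'); print(n,-d['R'].T@d['t'],d['R'][2])
    s=cv2.resize(d['frame'],(800,600),interpolation=cv2.INTER_CUBIC); cv2.imwrite(f'pics/{n}0b.png',s[:,:,::-1])
s=telemetry.sense();print(s)
E
```

```text
top [ 0.38240773 -0.02011408  0.76113795] [ 0.15053032  0.02710022 -0.98823388]
side [0.36186342 0.47140327 0.59047238] [ 0.15603961 -0.71425646 -0.6822678 ]
{'time': 0.1, 'joints': array([ 1.00681236,  0.3337926 ,  0.03987495,  1.46621765, -0.01343276,
        1.34327447, -0.0585287 ]), 'joint_velocities': array([-0.0010816 , -0.00128045, -0.00116009, -0.00315252,  0.00111189,
        0.00077586,  0.0007664 ]), 'joint_torque': array([ 3.64326123e-03, -6.57818484e+01,  1.33994512e+00, -4.04712653e+01,
       -5.97261521e-02,  4.09092754e-02,  8.43050361e-05]), 'tcp_pos': array([ 0.29115318, -0.58068863,  0.23876195]), 'orientation': array([-1.39320454,  0.86137725, -0.85933764]), 'wrist_force': array([ 0.03983039,  1.14596293, -0.82136774]), 'wrist_torque': array([-0.00048291, -0.01685036,  0.007998  ]), 'opening': 1.0008250742317433}
```

View pics/top0.png

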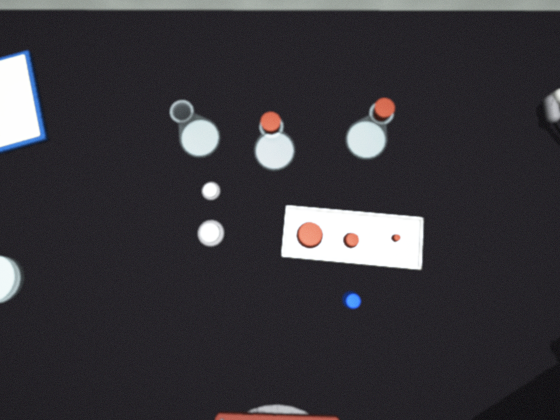

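View pics/side0.png

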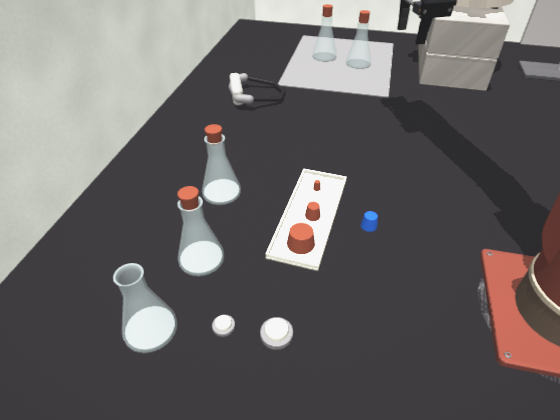

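Top view: the open flask's mouth is at (182,111); the two closed flasks have red stoppers at (271,122) and (385,108). On the tray the stoppers are large (310,235), medium (351,240) and small (396,238). A blue look-alike stands off the tray at (353,300). The white buttons are at (210,233), larger, and (211,191), smaller, so the larger one is meant. I'll measure them and confirm in a crop.

```bash
python3 - <<'E'
from h import *
from scipy.spatial.transform import Rotation as Ro
T=dict(np.load('top0.npz'));S=dict(np.load('side0.npz'))
def blobs(d,m,zs,nm):
    n,l,st,c=cv2.connectedComponentsWithStats(m.astype(np.uint8))
    for i in range(1,n):
        if 25<st[i,4]<1500:
            u,v=c[i]; print(nm,c[i].round(1),st[i,2:],'zmapW',world(d,u,v).round(4),[world(d,u,v,z).round(4)[:2] for z in zs])
for d,nm in((T,'top'),(S,'side')):
    f=d['frame'].astype(int); r,g,b=f[...,0],f[...,1],f[...,2]
    blobs(d,(r>g+60)&(r>b+60),[.034,.162],nm+' red')
    w=(f.min(2)>150); blobs(d,w,[.02,.03],nm+' white')
for u,v in((182,111),): print('mouth',world(T,u,v,.14))
print('mouth side',world(S,130,275,.14))
s=telemetry.sense();R=Ro.from_rotvec(s['orientation']).as_matrix();print(R.round(3))
c=T['frame'][90:260,160:440];cv2.imwrite('pics/crop.png',cv2.resize(c,None,fx=2.8,fy=2.8,interpolation=cv2.INTER_CUBIC)[:,:,::-1])
E
```

```text
top red [384.2 107.2] [ 20  20 311] zmapW [ 0.6498 -0.1711  0.1629] [array([ 0.7074, -0.2036]), array([ 0.6502, -0.1713])]
top red [270.2 121.1] [ 19  20 303] zmapW [0.6236 0.017  0.163 ] [array([0.6756, 0.0251]), array([0.624 , 0.0171])]
top red [309.5 234. ] [ 24  23 449] zmapW [ 0.4483 -0.0558  0.0407] [array([ 0.449 , -0.0561]), array([ 0.4372, -0.0498])]
top red [351.4 239.5] [ 13  14 133] zmapW [ 0.4399 -0.1357  0.0363] [array([ 0.4401, -0.1361]), array([ 0.43  , -0.1157])]
top red [396.4 237.4] [ 6  6 30] zmapW [ 0.4464 -0.2237  0.026 ] [array([ 0.4457, -0.2215]), array([ 0.4346, -0.186 ])]
top red [269.1 417.1] [123   7 552] zmapW [0.1118 0.0139 0.0148] [array([0.1187, 0.013 ]), array([0.1651, 0.0072])]
top white [557.6  94.5] [ 5 12 42] zmapW [ 0.7283 -0.5342  0.0535] [array([ 0.7447, -0.5585]), array([ 0.7398, -0.5513])]
top white [553.9 107.9] [ 11  22 156] zmapW [ 0.7056 -0.5327  0.0424] [array([ 0.7157, -0.5487]), array([ 0.7112, -0.5416])]
top white [178.6 108.3] [23 21 85] zmapW [0.6592 0.1822 0.129 ] [array([0.7069, 0.2171]), array([0.7025, 0.2139])]
top white [199.5 
[... 2374 characters left out ...]
1469] [array([ 0.684 , -0.0948]), array([ 0.6783, -0.0849])]
side white [128.6 272.4] [ 31  24 255] zmapW [0.656  0.1641 0.1286] [array([0.7251, 0.0918]), array([0.7188, 0.0985])]
side white [543.9 292.8] [ 28  38 119] zmapW [0.0644 0.0334 0.085 ] [array([ 0.0262, -0.0229]), array([ 0.032 , -0.0142])]
side white [222.9 324.1] [ 23  20 354] zmapW [0.533  0.1494 0.0146] [array([0.5314, 0.1524]), array([0.5285, 0.158 ])]
side white [276.3 331.5] [ 33  30 757] zmapW [0.4467 0.1478 0.0226] [array([0.4471, 0.1464]), array([0.4456, 0.1521])]
mouth [0.64946566 0.17248225 0.14      ]
mouth side [0.64460323 0.17531538 0.14      ]
[[ 0.448 -0.001  0.894]
 [-0.894  0.001  0.448]
 [-0.001 -1.    -0.   ]]
```

View pics/crop.png

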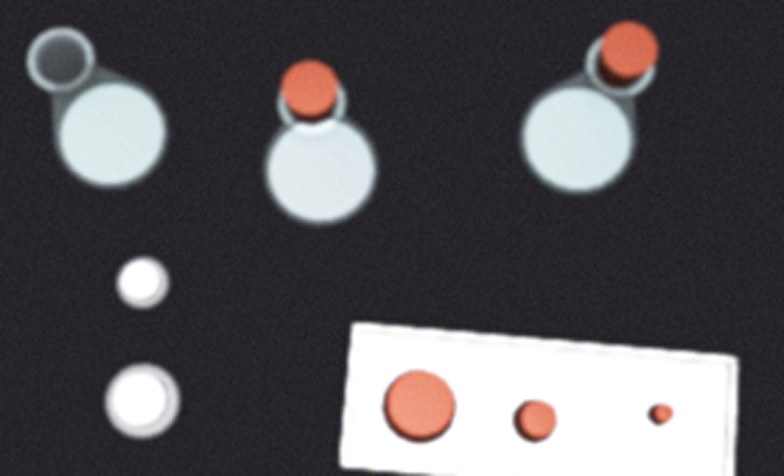

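The crop confirms it: the open flask is top-left, the larger button is the lower one, and the medium stopper is the middle one on the tray. Targets are button (0.449, 0.140, 0.022), mouth (0.648, 0.173, 0.140) and stopper (0.441, -0.134, 0.034). I'll move high with the claw shut, going around the short-reach zone near the base.

Request:
carry_out([
  [-15,0,25,0,0,0],
  [-40,0,75,0,0,0],
  [-70,0,130,0,0,0],
  [-100,0,185,0,0,0],
  [-130,0,240,0,0,0],
  [-160,0,292,0,0,0],
  [-183,0,335,0,0,0],
  [-193,0,353,0,0,0],
], claw=0, grip_force=10)

```text
time: 1.1
tcp_pos: [0.5218, -0.2463, 0.2387]
orientation: [-1.394, 0.858, -0.855]
wrist_force: [0.1, -0.4, -0.8]
opening: 0.176
```

Request:
carry_out([
  [-25,0,7,0,0,0],
  [-80,0,23,0,0,0],
  [-135,0,38,0,0,0],
  [-190,0,54,0,0,0],
  [-245,0,70,0,0,0],
  [-300,0,86,0,0,0],
  [-350,0,100,0,0,0],
  [-378,0,108,0,0,0],
])

```text
time: 2.1
tcp_pos: [0.446, 0.1424, 0.2397]
orientation: [-1.395, 0.856, -0.853]
wrist_force: [0.3, -1.1, 0.4]
opening: 0.007
```

Request:
carry_out([
  [3,15,2,0,0,0],
  [3,45,2,0,0,0],
  [3,75,2,0,0,0],
  [3,105,2,0,0,0],
  [3,135,2,0,0,0],
  [3,155,2,0,0,0],
  [3,165,2,0,0,0],
  [3,165,2,0,0,0],
])

```text
time: 3.1
tcp_pos: [0.4487, 0.1403, 0.074]
orientation: [-1.395, 0.858, -0.853]
wrist_force: [-0.5, 0.3, 1.3]
opening: 0.005
```

```bash
python3 - <<'E'
from h import *
d=snap('side','side1'); s=telemetry.sense(); print(s['tcp_pos'],s['orientation'],s['wrist_force'])
p=s['tcp_pos']; print(proj(d,[p[0],p[1],p[2]-.017]),proj(d,[.449,.139,.022]),proj(d,[p[0],p[1],.022]))
c=d['frame'][180:400,120:420];cv2.imwrite('pics/c1.png',cv2.resize(c,None,fx=2.6,fy=2.6,interpolation=cv2.INTER_CUBIC)[:,:,::-1])
E
```

```text
[0.44917898 0.14068567 0.07473519] [-1.39461358  0.85666815 -0.85304929] [ 0.57567733 -0.54118717  0.16808821]
[275.48611658 314.45289609] [276.14552774 326.37450378] [275.77778479 327.29509969]
```

View pics/c1.png

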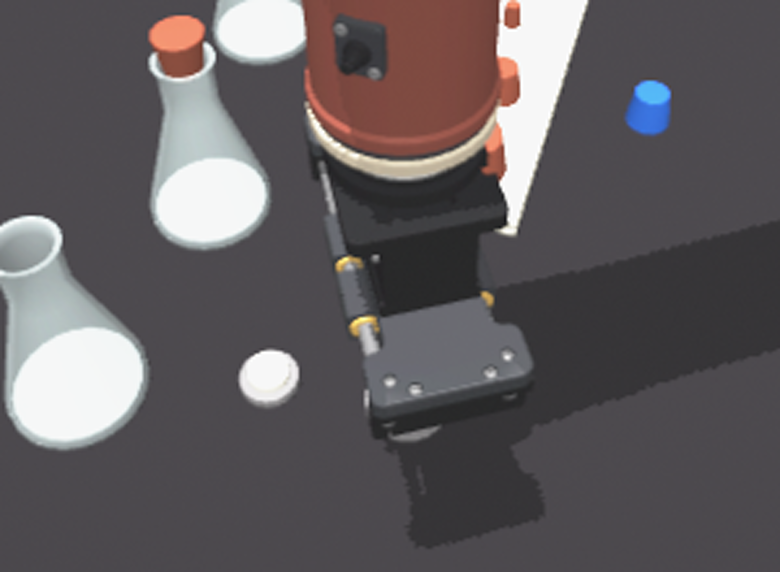

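The side view shows the shut gripper over the larger button, clear of the flasks and tray. Now the press.

Request:
carry_out([
  [0,15,0,0,0,0],
  [0,28,0,0,0,0],
  [0,34,0,0,0,0],
  [0,37,0,0,0,0],
  [0,39,0,0,0,0],
  [0,41,0,0,0,0],
  [0,42,0,0,0,0],
  [0,42,0,0,0,0],
])

```text
time: 4.15
tcp_pos: [0.4491, 0.1408, 0.0334]
orientation: [-1.395, 0.856, -0.853]
wrist_force: [-5.9, -1.5, 10.3]
opening: 0.008
```

Request:
carry_out([
  [0,1,0,0,0,0],
  [0,2,0,0,0,0],
  [0,2,0,0,0,0],
  [0,2,0,0,0,0],
  [0,2,0,0,0,0],
  [0,2,0,0,0,0],
  [0,2,0,0,0,0],
  [0,2,0,0,0,0],
])

```text
time: 5.15
tcp_pos: [0.4492, 0.1409, 0.033]
orientation: [-1.396, 0.856, -0.854]
wrist_force: [-12.2, -3.7, 28.7]
opening: 0.007
```

The force rose to 29 N with almost no travel, so the button is on its stop. Releasing upward.

Request:
carry_out([
  [0,-10,0,0,0,0],
  [0,-35,0,0,0,0],
  [0,-70,0,0,0,0],
  [0,-110,0,0,0,0],
  [0,-150,0,0,0,0],
  [0,-180,0,0,0,0],
  [0,-200,0,0,0,0],
  [0,-200,0,0,0,0],
])

```text
time: 6.15
tcp_pos: [0.4504, 0.1411, 0.2345]
orientation: [-1.393, 0.853, -0.856]
wrist_force: [-0.3, -0.5, -1.4]
opening: 0.007
```

Request:
carry_out([
  [4,0,12,0,0,0],
  [12,0,40,0,0,0],
  [22,0,72,0,0,0],
  [34,0,108,0,0,0],
  [45,0,143,0,0,0],
  [54,0,172,0,0,0],
  [60,0,191,0,0,0],
  [60,0,191,0,0,0],
])

```text
time: 7.15
tcp_pos: [0.6487, 0.1745, 0.2326]
orientation: [-1.394, 0.856, -0.855]
wrist_force: [0.2, -0.8, -0.2]
opening: 0.002
```

```bash
python3 - <<'E'
from h import *
d=snap('side','side2'); s=telemetry.sense(); p=s['tcp_pos'];print(p,s['wrist_force'])
print(proj(d,[p[0],p[1],p[2]-.017]),proj(d,[p[0],p[1],.14]))
c=d['frame'][120:370,40:380];cv2.imwrite('pics/c2.png',cv2.resize(c,None,fx=2.3,fy=2.3,interpolation=cv2.INTER_CUBIC)[:,:,::-1])
E
```

```text
[0.64782231 0.17458259 0.23312658] [-0.2299079  -0.23090335 -0.44076539]
[112.38623199 236.01074059] [128.10945395 274.16878633]
```

View pics/c2.png

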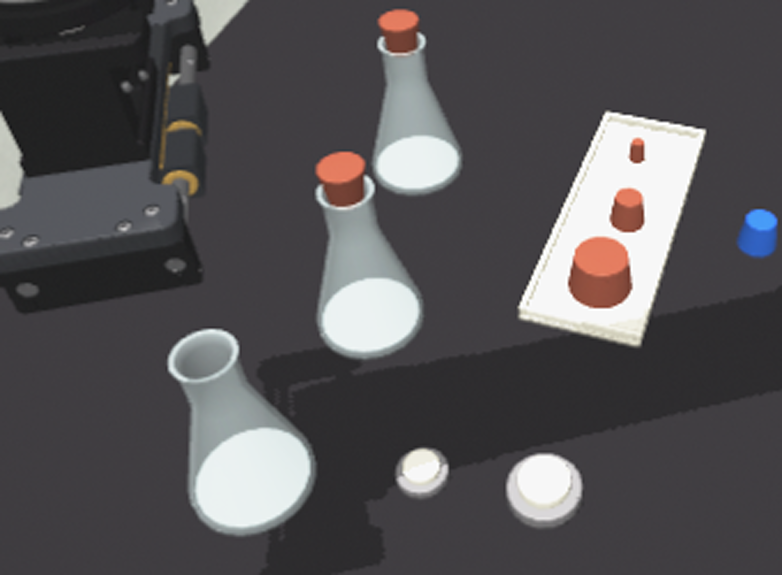

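The mouth centre is at crop (203,355), which matches the tool axis projected to rim height (202,354). The button is up again. Next I descend 48 mm, which puts the fingertips about 28 mm above the rim, and dwell.

Request:
carry_out([
  [0,8,0,0,0,0],
  [0,18,0,0,0,0],
  [0,28,0,0,0,0],
  [0,36,0,0,0,0],
  [0,42,0,0,0,0],
  [0,46,0,0,0,0],
  [0,48,0,0,0,0],
  [0,48,0,0,0,0],
])

```text
time: 8.2
tcp_pos: [0.6479, 0.1747, 0.1852]
orientation: [-1.394, 0.855, -0.854]
wrist_force: [-0.8, -0.7, -1.0]
opening: 0.006
```

Request:
carry_out([
  [0,0,0,0,0,0],
  [0,0,0,0,0,0],
  [0,0,0,0,0,0],
  [0,0,0,0,0,0],
  [0,0,0,0,0,0],
  [0,0,0,0,0,0],
  [0,0,0,0,0,0],
  [0,0,0,0,0,0],
])

```text
time: 9.2
tcp_pos: [0.6479, 0.1747, 0.1852]
orientation: [-1.394, 0.855, -0.854]
wrist_force: [0.3, 0.8, -0.2]
opening: 0.007
```

Request:
carry_out([
  [0,0,0,0,0,0],
  [0,0,0,0,0,0],
  [0,0,0,0,0,0],
  [0,0,0,0,0,0],
  [0,0,0,0,0,0],
  [0,0,0,0,0,0],
  [0,0,0,0,0,0],
  [0,0,0,0,0,0],
])

```text
time: 10.2
tcp_pos: [0.6479, 0.1747, 0.1852]
orientation: [-1.394, 0.855, -0.854]
wrist_force: [0.6, -0.1, -0.6]
opening: 0.008
```

Request:
carry_out([
  [0,0,0,0,0,0],
  [0,0,0,0,0,0],
  [0,0,0,0,0,0],
  [0,-5,0,0,0,0],
  [0,-20,0,0,0,0],
  [0,-40,0,0,0,0],
  [0,-55,0,0,0,0],
  [0,-55,0,0,0,0],
])

```text
time: 11.2
tcp_pos: [0.6486, 0.175, 0.2423]
orientation: [-1.392, 0.853, -0.856]
wrist_force: [0.2, -0.5, 0.0]
opening: 0.006
```

Request:
carry_out([
  [12,0,-20,0,0,0],
  [38,0,-67,0,0,0],
  [66,0,-117,0,0,0],
  [94,0,-167,0,0,0],
  [122,0,-217,0,0,0],
  [150,0,-265,0,0,0],
  [174,0,-306,0,0,0],
  [184,0,-325,0,0,0],
])

```text
time: 12.2
tcp_pos: [0.4408, -0.1391, 0.2405]
orientation: [-1.392, 0.856, -0.859]
wrist_force: [0.0, 0.9, -0.2]
opening: 0.008
```

```bash
python3 - <<'E'
from h import *
d=snap('side','side3'); s=telemetry.sense(); p=s['tcp_pos'];print(p,s['wrist_force'])
print(proj(d,[p[0],p[1],p[2]-.017]),proj(d,[p[0],p[1],.034]))
c=d['frame'][120:370,140:480];cv2.imwrite('pics/c3.png',cv2.resize(c,None,fx=2.3,fy=2.3,interpolation=cv2.INTER_CUBIC)[:,:,::-1])
E
```

```text
[ 0.43993661 -0.14069512  0.24040838] [-0.44584403 -1.71875782 -0.06629405]
[318.59074839 121.18780306] [313.06091314 203.67047907]
```

View pics/c3.png

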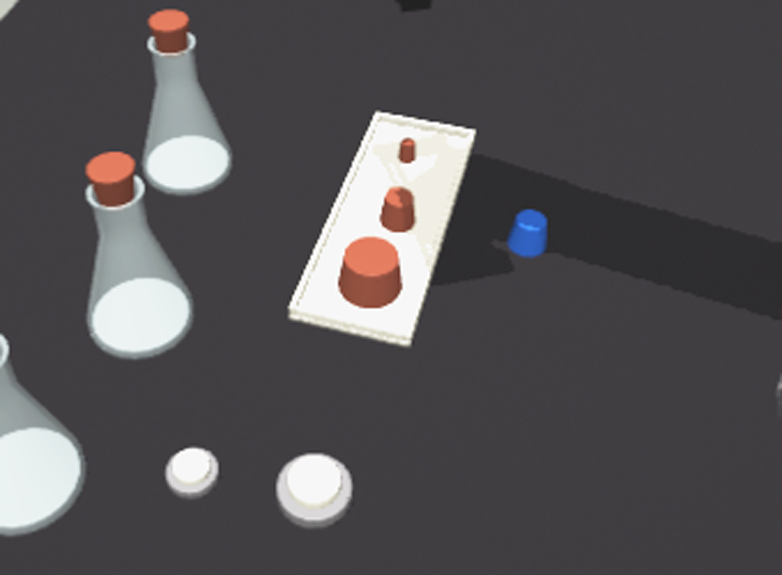

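The medium stopper's top centre is at crop (398,196), against the tool axis projected to (398,192), so the tool is about 5 mm short in y. I'll correct that and descend.

Request:
carry_out([
  [-4,15,2,0,0,0],
  [-4,40,2,0,0,0],
  [-4,70,2,0,0,0],
  [-4,100,2,0,0,0],
  [-4,127,2,0,0,0],
  [-4,148,2,0,0,0],
  [-4,160,2,0,0,0],
  [-4,162,2,0,0,0],
])

```text
time: 13.25
tcp_pos: [0.44, -0.135, 0.0774]
orientation: [-1.392, 0.858, -0.857]
wrist_force: [1.1, -0.3, -0.2]
opening: 0.008
```

Request:
carry_out([
  [0,0,0,0,0,0],
  [0,0,0,0,0,0],
  [0,0,0,0,0,0],
  [0,0,0,0,0,0],
  [0,0,0,0,0,0],
  [0,0,0,0,0,0],
  [0,0,0,0,0,0],
  [0,0,0,0,0,0],
])

```text
time: 14.25
tcp_pos: [0.44, -0.135, 0.0775]
orientation: [-1.392, 0.858, -0.857]
wrist_force: [-0.4, 0.3, 0.3]
opening: 0.007
```

```bash
python3 - <<'E'
from h import *
d=snap('side','side4'); s=telemetry.sense(); p=s['tcp_pos'];print(p,s['wrist_force'])
print(proj(d,[p[0],p[1],p[2]-.017]),proj(d,[p[0],p[1],.034]))
c=d['frame'][120:370,140:480];cv2.imwrite('pics/c4.png',cv2.resize(c,None,fx=2.3,fy=2.3,interpolation=cv2.INTER_CUBIC)[:,:,::-1])
E
```

```text
[ 0.43996233 -0.13501851  0.07745459] [ 0.20568657 -0.52287434 -0.66179215]
[313.22324305 195.57133183] [312.56453121 205.52085597]
```

View pics/c4.png

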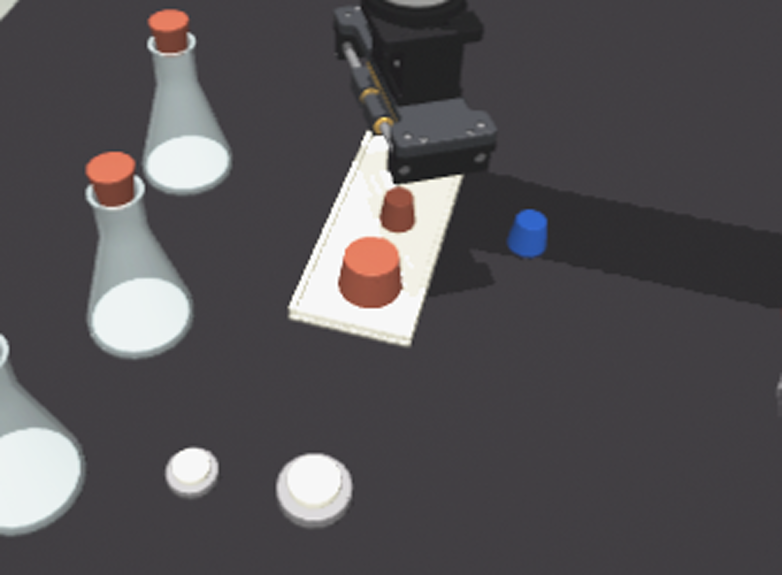

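The fingertips are above the medium stopper, everything stands where it was, and the wrist force is only noise. Handing in.

```bash
python3 -c "
from h import *
print(manip.finish_job())"
```

```text
the job is handed in; nothing more can be done
None
```

I've handed the job in, with the arm still pointing at the medium stopper about 14 s into the 53 s allowed. The hand-in gave no verdict.

- **Call button:** I pressed the larger of the two buttons until it stopped. The force rose to 29 N with almost no further travel. I then let go, and the next picture showed it up again.
- **Open flask:** I held the fingertips about 28 mm above the middle of its mouth for over 2 s. Before I lowered them, the side picture showed the tool lined up with the mouth to within about a pixel.
- **Medium stopper:** I moved to the red stopper in the middle of the tray. In the last check the grasp point was at about (0.440, -0.135, 0.079), roughly 45 mm above its top and within a few millimetres sideways. I had corrected a 5 mm sideways error before lowering.

The final wrist force was below 1 N, which is noise. In the last picture the medium and large stoppers and the two closed flasks had not visibly moved. The small stopper was hidden behind the gripper and the open flask was partly out of the crop. In every side picture the gripper hid the fingertips, so their heights come from the measured arm pose. No check failed or disagreed.

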